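# Nest the washed sample beakers on the transport stand and lock it

### The job

The washed sample beakers are going to the autoclave: nest the three white beakers from the tray fully home, one in the other, in the beaker that already stands in the transport stand, first drawing the stand's lock slide back if it is in the way, then push the lock slide forward to its end stop so that it covers the top of the stack. Keep the beakers upright and set them down rather than dropping them, and leave the bottles, the brown vial and the small tube rack where they stand.

Things in the scene. Friction and masses are not known exactly. Their poses are not given: they have to be found in the camera images.
- stand: steel transport stand, fast on the worktop. Origin: on the vertical axis of its round black seat, at worktop height; its x axis points from the seat to two upright rods (x = 92 mm) that carry the black guide of the lock slide (x = 71 to 113 mm, y = -33 to 33 mm, top 164 mm above the worktop). Base plate x = -42 to 125 mm, 96 mm wide, top at 12 mm. The slide's tail reaches x = 182 mm
- seat (a point): floor of the seat, on its axis, 12 mm above the worktop, axes as the stand's. The seat's wall is 57 mm wide and 22 mm high. The foot of the lowest beaker (beaker_0) stands here; four beakers fully nested reach 140 mm above it
- lock (a joint): lock slide, m: 0 = drawn right back (front of its steel tongue 60 mm from the seat's axis), 0.060 = pushed to its end stop (front on the axis). It moves along the stand's -x as it grows, 2 N friction, stays where left; above 0.025 the tongue is over the stack's mouth. Tongue 24 mm wide, underside 155 mm above the worktop, 3 mm over the rim of a fully nested stack: a beaker not home blocks it
- lock_grip (a point): middle of the top of the slide's upright black grip, 192 mm above the worktop; moves with the slide: stand x = 95 mm drawn back, 35 mm shut. The grip is a block 26 mm long (stand x), 16 mm wide (stand y), its top 28 mm free above the guide: pinch it across its width and move it along
- tray: low stainless tray, fast on the worktop, 190 mm (x) by 280 mm (y), rim 17 mm high, floor 3 mm above the worktop; origin: centre of its underside. Three beakers, a bottle and a vial stand in it in any arrangement, some only 13 mm apart: choose how the fingers go between them. It is across the middle from the stand
- beaker_0: white plastic beaker, 68 mm high; origin: centre of its underside, z up its axis. Tapered body (38 mm wide at the foot, 53 mm at 44 mm height), then a shoulder and a straight collar, 60 mm wide, 44 to 68 mm above the foot, open mouth 55 mm. 30 to 60 g. Stands in the stand's seat at the start (about 1 mm play)
- beaker_1: white plastic beaker, 68 mm high; origin: centre of its underside, z up its axis. Tapered body (38 mm wide at the foot, 53 mm at 44 mm height), then a shoulder and a straight collar, 60 mm wide, 44 to 68 mm above the foot, open mouth 55 mm. 30 to 60 g. In the tray. Fully nested, its shoulder sits on the rim below: origin 24 mm above the other's, only the collar shows, 1 mm play
- beaker_2: white plastic beaker, 68 mm high; origin: centre of its underside, z up its axis. Tapered body (38 mm wide at the foot, 53 mm at 44 mm height), then a shoulder and a straight collar, 60 mm wide, 44 to 68 mm above the foot, open mouth 55 mm. 30 to 60 g. In the tray at the start. All four are alike and nest in any order
- beaker_3: white plastic beaker, 68 mm high; origin: centre of its underside, z up its axis. Tapered body (38 mm wide at the foot, 53 mm at 44 mm height), then a shoulder and a straight collar, 60 mm wide, 44 to 68 mm above the foot, open mouth 55 mm. 30 to 60 g. In the tray at the start. All four are alike and nest in any order
- rinse_bottle: white bottle with a green screw cap, 52 mm wide, 121 mm high, loose in the tray, to be left alone; origin: centre of its underside
- dropper: brown vial with a black cap, 29 mm wide, 70 mm high, loose in the tray, to be left alone; origin: centre of its underside
- tall_bottle: white bottle with a blue screw cap, 68 mm wide, 166 mm high, loose on the worktop between tray and stand, to be left alone; origin: centre of its underside
- rack: small white tube rack, 55 mm (x) by 78 mm (y), 30 mm high with one red-capped tube up to 94 mm, loose on the worktop just in front of the stand, to be left alone; origin: centre of its underside
There are look-alikes about, which are no part of the job. Leave any purple look-alike of the beaker_3 alone. Leave any turquoise look-alike of the beaker_2 alone.

How it is judged (in metres and radians):
On the way:
1. all four beakers are nested fully home in the stand's seat, the lock slide not yet shut (horizontal distance between each of beaker_0, beaker_1, beaker_2, beaker_3 and seat below 0.008 m and z of each of beaker_0, beaker_1, beaker_2, beaker_3 in the frame of seat below 0.0745 m and angle between each of beaker_0, beaker_1, beaker_2, beaker_3's own z axis and vertical below 0.06 rad and value of joint lock below 0.055 m), for 0.2 s.
At the end, for the whole second after the job is handed in: All four beakers stand nested in the seat of the stand: each upright (within 0.06 rad), its axis within 8 mm of the seat's, its foot no higher than 74.5 mm above the seat's floor (72 mm for the topmost when all are home), at rest; the lock slide is shut (over 0.057 of 0.060 m) (horizontal distance between each of beaker_0, beaker_1, beaker_2, beaker_3 and seat below 0.008 m and z of each of beaker_0, beaker_1, beaker_2, beaker_3 in the frame of seat below 0.0745 m and angle between each of beaker_0, beaker_1, beaker_2, beaker_3's own z axis and vertical below 0.06 rad and linear speed of each of beaker_0, beaker_1, beaker_2, beaker_3 below 0.03 m/s and value of joint lock above 0.057 m); the robot touches nothing.
It fails at once if one of the two bottles, the brown vial or the tube rack is moved over 20 mm or tipped over 0.3 rad (distance of any of tall_bottle, rinse_bottle, dropper, rack from where it was at the start of the episode above 0.02 m or angle between any of tall_bottle, rinse_bottle, dropper, rack's own z axis and vertical above 0.3 rad).
It fails at once if a beaker is tipped over 0.6 rad (angle between any of beaker_0, beaker_1, beaker_2, beaker_3's own z axis and vertical above 0.6 rad).
It fails at once if a beaker falls freely (faster than 0.7 m/s with no finger on it) ((linear speed of beaker_0 above 0.7 m/s and contact force between beaker_0 and the fingers below 0.05 N) or (linear speed of beaker_1 above 0.7 m/s and contact force between beaker_1 and the fingers below 0.05 N) or (linear speed of beaker_2 above 0.7 m/s and contact force between beaker_2 and the fingers below 0.05 N) or (linear speed of beaker_3 above 0.7 m/s and contact force between beaker_3 and the fingers below 0.05 N)).
It also fails if it takes over 72 s, if anything falls off the work surface, if the arm or the gripper's body presses on something with over 40 N, if the wrist force passes 120 N, or if a joint passes its speed limit or range.

### The arm

A 6-joint arm with a two-finger parallel gripper is mounted at the origin on a cart in front of the work surface, level with it; the furniture and walls round the work are solid. World frame = base frame: x ahead of the robot, y to its left, z up, the work surface at z = 0. Lengths are in m, angles in degrees, forces in N, time in s.
With the tool pointing down it reaches from about 0.3 to 0.75 m from the base axis. Payload 8.5 kg.
Tool frame: the origin (TCP) lies at the very end of the fingers, on their centre line; the grasp point (between the pads) lies 19 mm behind it; z points along the fingers, y is the line along which they close (so a half turn about z gives the same grasp; the last joint's range is limited). The gripper opens to 85 mm and grips with 20 to 120 N. Pads are 22 mm wide; open, the fingers measure 114 mm over their backs; the gripper's body (76 mm by 85 mm) begins 54 mm behind the grasp point. The pads swing forward as they close: fully open they stand 13 mm farther back than shut.
Start: joints at [51.263, 21.807, 74.336, -0, 83.858, -12.336], TCP at [0.245, 0.493, 0.231] pointing down, gripper open.
Joint ranges: [-178.18, 178.18], [-50.72, 133.34], [12.68, 142.11], [-81.47, 261.47], [9.98, 163.14], [-165.26, 165.26]. Speed limits (degrees/s): [136.94, 136.94, 180, 180, 180, 180].

### API

Orientations are given as a 3x3 rotation matrix whose columns are the frame's x, y, z axes.
In Python, from rig import env gives the robot as it stands.
- The arm moves only by the tool move_arm, never from a script. Its argument "plan" is a list of rows, each a list of 7 numbers: the turn, a rotation vector about the tool's x, y, z in degrees, then the shift along the tool's x, y, z in cm, then the gripper command: -1 is shut, 1 is fully open, values between are in proportion. In form: [[ax, ay, az, tx, ty, tz, jaw], ...]. A call has 1 to 5 rows; each row is the pose to reach, as a shift and turn from the pose commanded when the call began, along the tool's axes at that moment; what a row does not reach only later rows make up. A row lasts 1/10 s, in which the tool goes at most 50 mm and 8.59 degrees, less where a joint would pass 70% of its speed; a pose out of reach is approached as far as the arm can. A call with a gripper value outside its range is refused whole. The fingers move at their own pace and stop on an object; "squeeze" is the grip in N (left out, the last holds). Time passes only in rows, so rows that repeat a pose let the fingers close. It gives the time, the measured TCP pose, the force, the opening and the grip force at its end, in the units of the state.
- env.observe(): the state, without advancing time (a new reading comes with each control period).
- env.get_image(name): name is "side" or "top"; returns a dict with "color" (480x640x3 uint8, red, green, blue), "fov_y" (degrees; the focal length in pixels is half the picture's height over the tangent of half this angle, whatever the lens; pixels are square), "cx", "cy" (the principal point, pixels), "R" (3x3) and "t" (3): a world point X has camera coordinates R X + t. Camera axes: x right, y down, z forward; pixel columns grow to the right and rows downward; lengths in m; the calibration is good to about 2 mm. A picture is of the moment at which its call begins. There is no depth.
- env.close_job(): hands the job in; it is judged then, once.
Trained networks look in a picture, given as the dict that the camera call returned (one of the last four; its "shot" number tells which), for a name from the list of things; names that differ only in an ending like _2 or _b are one class to them, and where a whole thing is asked for, a point or a joint stands for the part that bears it (a point fixed in the world has none). Each returns a list of dicts, best first, with "conf" (0 to 1); they miss things now and then, are a little off and sometimes report something else, mostly with a low value. They report only what shows in the picture. A call takes as long as a camera call. They do not tell look-alikes from the thing itself.
- env.outline_of(target, picture): "mask" (480x640 bool, what is visible of it) and "bbox" ([centre column, centre row, width, height] in pixels, round what is visible of it).
- env.tip_of(target, picture): "pixel" ([column, row] in pixels: a listed point, or the origin of a listed thing).
The state is a dict: "time_s": time; "q": joint angles; "qvel": joint speeds; "joint_efforts": joint torques, N m; "position": TCP position; "tool_rot": TCP orientation; "ft_force": force on the tool from outside, world axes, zero at the start; "wrist_torque": the same for the moment, N m; "grip_width": finger opening in m; "gripper_force": force on a finger pad.
Only numpy, scipy, OpenCV 4.12 (cv2) and the standard library are available. Lean on these libraries where they do the work, as an engineer would, in place of code of your own. Each camera call takes 0.05 s, during which the arm holds its last target. There are 200 camera calls.

## Working session

There is one attempt and no reset: what is moved stays moved. The work goes in short steps, Python scripts to look and compute and a tool call to move; the robot and the scene stay as the last step left them, time stands still between calls to the robot, and variables do not carry over. Pictures are saved under pics/ and viewed, at most 10 in all, crops included, and the job is handed in when it is done.

Besides the shell and the picture viewer there is one more tool, called after "Call:" as name(argument=value, ...), one argument or row to a line, values as JSON. move_arm: Moves the arm, as the interface text tells. Its arguments: {"type":"object","properties":{"plan":{"type":"array"},"squeeze":{"type":"number"}},"required":["plan"]}

```bash
mkdir -p pics
cat > h.py <<'E'
from rig import env
import numpy as np, cv2
def K(p):
    f=240/np.tan(np.radians(p["fov_y"])/2); return f
def proj(p,X):
    c=np.array(p["R"])@np.array(X)+np.array(p["t"]); f=K(p); return np.array([p["cx"]+f*c[0]/c[2],p["cy"]+f*c[1]/c[2]])
def ray(p,px):
    R=np.array(p["R"]);d=R.T@np.array([(px[0]-p["cx"])/K(p),(px[1]-p["cy"])/K(p),1]);return -R.T@np.array(p["t"]),d/np.linalg.norm(d)
def onz(p,px,z):
    o,d=ray(p,px);return o+d*(z-o[2])/d[2]
def tri(p,a,q,b):
    o1,d1=ray(p,a);o2,d2=ray(q,b)
    s=np.linalg.lstsq(np.c_[d1,-d2],o2-o1,rcond=None)[0]
    x,y=o1+s[0]*d1,o2+s[1]*d2;return (x+y)/2,np.linalg.norm(x-y)
def save(p,n): cv2.imwrite("pics/"+n+".png",p["color"][...,::-1])
E
python3 - <<'E'
from h import *
np.set_printoptions(precision=3,suppress=True)
P={n:env.get_image(n) for n in("top","side")}
for n,p in P.items():
    save(p,n+"0");print(n,p["fov_y"],p["cx"],p["cy"],-np.array(p["R"]).T@np.array(p["t"]), np.array(p["R"])[2])
    for t in("stand","seat","lock_grip","tray","beaker_1","rinse_bottle","dropper","tall_bottle","rack"):
        for o in env.tip_of(t,p)[:6]: print(n,t,np.round(o["pixel"]),round(o["conf"],2), onz(p,o["pixel"],dict(seat=.012,lock_grip=.192).get(t,.003 if t[:2] in("be","ri","dr") else 0)))
print(env.observe())
E
```

```text
top 42.132201830528096 316.5755170089346 239.89400183583473 [0.418 0.049 1.486] [ 0.064  0.003 -0.998]
top stand [439. 222.] 0.92 [ 0.547 -0.241  0.   ]
top seat [439. 222.] 0.72 [ 0.546 -0.238  0.012]
top lock_grip [437. 180.] 0.63 [ 0.62  -0.202  0.192]
top tray [248. 246.] 0.85 [0.504 0.217 0.   ]
top beaker_1 [441. 221.] 0.96 [ 0.55  -0.245  0.003]
top beaker_1 [287. 230.] 0.96 [0.538 0.124 0.003]
top beaker_1 [218. 224.] 0.85 [0.557 0.287 0.003]
top beaker_1 [158. 284.] 0.65 [0.418 0.434 0.003]
top beaker_1 [166. 215.] 0.63 [0.584 0.411 0.003]
top rinse_bottle [337. 223.] 0.37 [0.552 0.004 0.003]
top dropper [294. 260.] 0.62 [0.467 0.108 0.003]
top tall_bottle [337. 224.] 0.66 [0.55  0.004 0.   ]
top rack [468. 256.] 0.62 [ 0.464 -0.307  0.   ]
top rack [250. 261.] 0.41 [0.468 0.214 0.   ]
side 55.040107397799034 318.69977986784994 246.04813785897886 [ 0.244 -0.905  0.518] [ 0.259  0.894 -0.366]
side stand [375. 361.] 0.66 [ 0.541 -0.239  0.   ]
side stand [320. 281.] 0.18 [0.545 0.126 0.   ]
side seat [376. 356.] 0.81 [ 0.543 -0.241  0.012]
side lock_grip [410. 252.] 0.86 [ 0.6
[... 791 characters left out ...]
.008  0.   ]
side tall_bottle [377. 355.] 0.38 [ 0.554 -0.222  0.   ]
side rack [311. 255.] 0.72 [0.569 0.301 0.   ]
side rack [345. 394.] 0.61 [ 0.457 -0.309  0.   ]
{'time_s': 1.0, 'q': array([ 51.262,  21.807,  74.336,  -0.   ,  83.859, -12.336]), 'qvel': array([ 0.062,  0.04 , -0.003, -0.015, -0.047, -0.036]), 'joint_efforts': array([  0.001, -44.833, -23.147,  -0.   ,   0.001,   0.   ]), 'position': array([0.245, 0.493, 0.231]), 'tool_rot': array([[-0.896,  0.445, -0.   ],
       [ 0.445,  0.896, -0.   ],
       [ 0.   , -0.   , -1.   ]]), 'ft_force': array([ 0.059, -0.322,  0.557]), 'wrist_torque': array([-0.025,  0.04 , -0.056]), 'gripper_force': 0.0, 'grip_width': 0.0852889228297157}
```

View pics/top0.png

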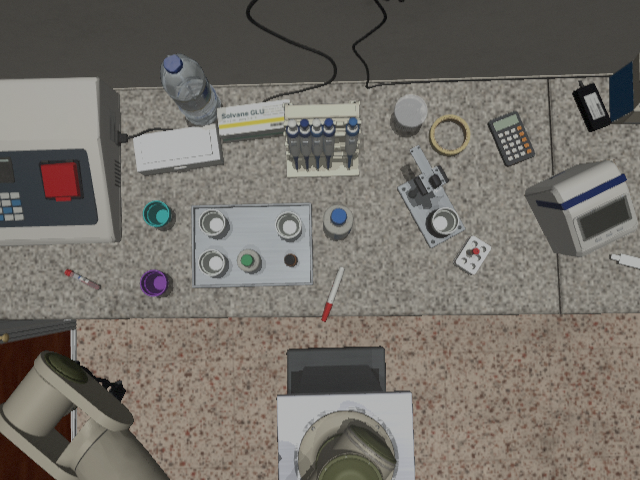

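View pics/side0.png

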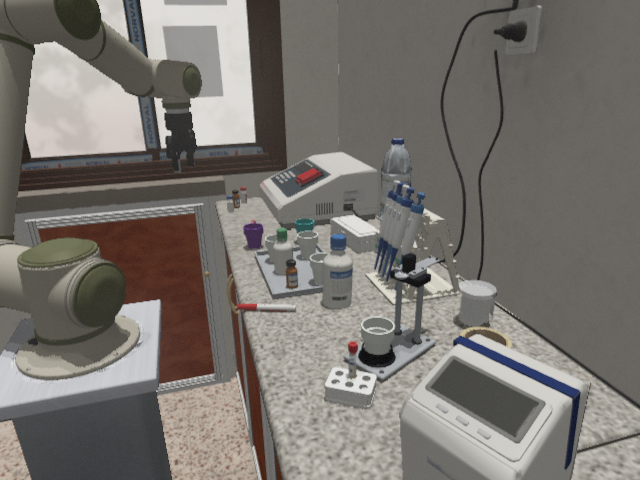

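Top picture: the white beakers are at (213,223), (213,263) and (289,226) in the tray, and beaker_0 is at (443,221) in the stand. The green-cap bottle is at (248,260), the vial at (291,260), the blue-cap bottle at (338,222) and the rack at (474,255). Look-alikes to leave alone: turquoise (157,215), purple (154,284), and the white jar at (410,113). I choose the three white ones inside the tray. Next I'll refine the positions and check a crop.

```bash
cat > fit.py <<'E'
from h import *
from scipy.optimize import minimize
def sil(p,prof,xy,z0):
    pts=[]
    a=np.linspace(0,2*np.pi,40,endpoint=False)
    m=np.zeros((480*4,640*4),np.uint8)
    for (z1,r1),(z2,r2) in zip(prof[:-1],prof[1:]):
        pts=[proj(p,[xy[0]+r*np.cos(t),xy[1]+r*np.sin(t),z0+z]) for z,r in((z1,r1),(z2,r2)) for t in a]
        cv2.fillConvexPoly(m,cv2.convexHull(np.float32(np.array(pts)*4+2)).astype(np.int32),1)
    return cv2.resize(m.astype(np.float32),(640,480),interpolation=cv2.INTER_AREA)
BK=[(0,.019),(.044,.0265),(.044,.030),(.068,.030)]
def fit(p,mask,xy,z0,prof=BK):
    m=mask.astype(np.float32)
    f=lambda v:np.abs(sil(p,prof,v,z0)-m).sum()/m.sum()
    r=minimize(f,xy,method="Nelder-Mead",options=dict(initial_simplex=[xy,[xy[0]+.008,xy[1]],[xy[0],xy[1]+.008]],xatol=2e-4,maxiter=60))
    return r.x,r.fun
E
cat > a.py <<'E'
from fit import *
np.set_printoptions(precision=4,suppress=True)
P={n:env.get_image(n) for n in("top","side")}
for n,p in P.items():
  for t in("beaker_1","rinse_bottle","dropper","tall_bottle"):
    for o in env.outline_of(t,p)[:7]:
        b=np.round(o["bbox"]); 
        if t=="beaker_1":
            x0=onz(p,b[:2],.04); seat=x0[1]<-.1
            x,e=fit(p,o["mask"],x0[:2],.012 if seat else .003); print(n,t,b,round(o["conf"],2),x,e)
        else: print(n,t,b,round(o["conf"],2))
  o=env.tip_of("lock_grip",p)[0]["pixel"];P[n+"g"]=o
print(tri(P["top"],P["topg"],P["side"],P["sideg"]))
c=P["top"]["color"][130:260,390:500]; d=P["top"]["color"][195:295,180:320];e=P["side"]["color"][225:375,330:450]
z=lambda i,w,h:cv2.resize(i,(w,h),interpolation=cv2.INTER_CUBIC)
im=np.hstack([z(c,440,520),z(e,360,520)[:, :]]) 
cv2.imwrite("pics/stand1.png",im[...,::-1]); cv2.imwrite("pics/tray1.png",z(d,700,500)[...,::-1])
E
python3 a.py
```

```text
top beaker_1 [211. 264.  34.  26.] 0.91 [0.466  0.2957] 0.04465830326080322
top beaker_1 [215. 224.  29.  31.] 0.85 [0.5578 0.2926] 0.08536821603775024
top beaker_1 [288. 227.  27.  28.] 0.81 [0.5477 0.1187] 0.040326088666915894
top beaker_1 [445. 220.  28.  24.] 0.79 [ 0.5467 -0.2396] 0.051904965192079544
top beaker_1 [156. 213.  27.  23.] 0.77 [0.5816 0.4214] 0.08690892904996872
top beaker_1 [155. 282.  27.  28.] 0.71 [0.4243 0.4293] 0.0416666679084301
top rinse_bottle [246. 262.  20.  20.] 0.77
top dropper [247. 261.  18.  22.] 0.3
top dropper [427. 171.  36.  51.] 0.17
top tall_bottle [338. 222.  30.  33.] 0.77Traceback (most recent call last):
  File "a.py", line 4, in <module>
    for n,p in P.items():
               ~~~~~~~^^
RuntimeError: dictionary changed size during iteration
```

```bash
sed -i 's/in P.items()/in list(P.items())/' a.py; python3 a.py
```

```text
top beaker_1 [156. 212.  25.  25.] 0.92 [0.582  0.4189] 0.03663112223148346
top beaker_1 [213. 264.  34.  26.] 0.88 [0.4657 0.2967] 0.049092743545770645
top beaker_1 [446. 221.  28.  26.] 0.68 [ 0.5456 -0.2394] 0.04625000059604645
top beaker_1 [155. 283.  31.  31.] 0.6 [0.4237 0.4287] 0.057931892573833466
top beaker_1 [288. 224.  30.  25.] 0.59 [0.5473 0.1181] 0.0479467511177063
top beaker_1 [213. 225.  24.  27.] 0.58 [0.5575 0.2928] 0.05529698729515076
top rinse_bottle [248. 261.  24.  24.] 0.94
top rinse_bottle [286. 228.  29.  23.] 0.64
top dropper [425. 171.  33.  52.] 0.75
top dropper [433. 196.  64. 105.] 0.4
top tall_bottle [335. 223.  29.  36.] 0.56
side beaker_1 [317. 268.  15.  29.] 0.93 [0.537  0.1188] 0.9903085231781006
side beaker_1 [309. 244.  19.  30.] 0.91 [0.5554 0.2867] 0.07338056713342667
side beaker_1 [254. 238.  24.  26.] 0.74 [0.4194 0.412 ] 0.0679798573255539
side beaker_1 [378. 335.  32.  38.] 0.69 [ 0.5442 -0.2398] 0.17129629850387573
side beaker_1 [271. 250.  17.  28.] 0.5 [0.4541 0.321 ] 1.5924478769302368
side beaker_1 [301. 226.  17.  14.] 0.47 [0.5865 0.4392] 0.8510044813156128
side rinse_bottle [282. 255.  21.  48.] 0.77
side dropper [293. 272.  14.  26.] 0.54
side tall_bottle [338. 272.  34.  72.] 0.63
side tall_bottle [316. 269.  12.  31.] 0.35
(array([ 0.6225, -0.2017,  0.1885]), np.float64(0.004175430630654573))
```

View pics/stand1.png

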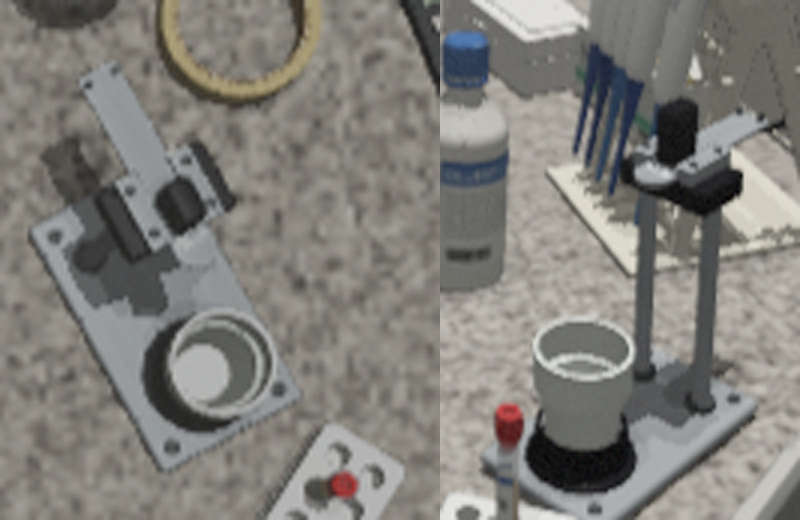

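View pics/tray1.png

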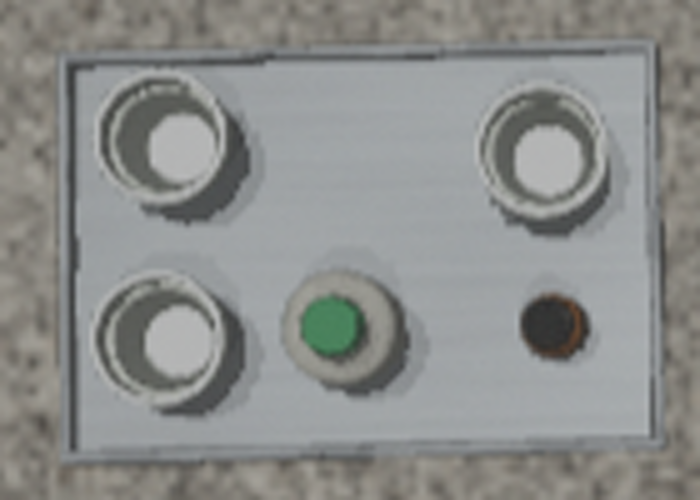

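Tray crop: white beakers have rims at (162,138), (159,339) and (543,151) on the 5x crop. No purple or turquoise ones are in the tray, so the choice stands. The stand crop shows the slide nearly or fully drawn back. Next: rim centres by circle fit, plus the stand's yaw and the lock.

```bash
cat > b.py <<'E'
from h import *
np.set_printoptions(precision=4,suppress=True)
p=env.get_image("top");q=env.get_image("side")
g=cv2.cvtColor(p["color"],cv2.COLOR_RGB2GRAY)
def rim(c,z):
    # match the projected rim: bright annulus (r 27.5..30) vs outside (r 31..34) and inside
    from scipy.ndimage import map_coordinates as mc
    a=np.linspace(0,2*np.pi,90,endpoint=False);best=None
    def mean(x,y,r):
        P=np.array([proj(p,[x+r*np.cos(t),y+r*np.sin(t),z]) for t in a]);return np.clip(mc(g.astype(float),[P[:,1],P[:,0]],order=1),0,255)
    for s,st in((.010,.002),(.002,.0005)):
        xs=[(x,y) for x in np.arange(c[0]-s,c[0]+s+1e-6,st) for y in np.arange(c[1]-s,c[1]+s+1e-6,st)]
        v=[mean(x,y,.0288).mean()-.35*mean(x,y,.033).mean()-.35*mean(x,y,.024).mean() for x,y in xs]
        c=xs[int(np.argmax(v))];
    return np.array(c),max(v)
for n,u,z in(("A",(212,222.2),.071),("B",(211.4,262.4),.071),("C",(288.2,224.8),.071),("S",(444.6,220.6),.080)):
    c=onz(p,u,z);r=rim(c[:2],z);print(n,c,r, "side px of rim centre",proj(q,[*r[0],z]))
w=lambda u,v,z:onz(p,(390+(u+.5)/4-.5,130+(v+.5)/4-.5),z)
a,b,d=w(30,232,.012),w(163,470,.012),w(300,395,.012)
print("corners",a,b,d,"yaw",np.degrees(np.arctan2(*(a-b)[1::-1])),"len",np.linalg.norm(a-b),np.linalg.norm(d-b))
x=(a-b)/np.linalg.norm(a-b);mid=(b+d)/2+x*.042;print("axis from plate",mid,"tail end",w(97,76,.158))
for n,u,z in(("bottle cap",(248-.2,260),.121),("vial",(290.4,259.8),.07),("tallcap",(338,217),.166),("tube",(475.6,251.5),.094)): print(n,onz(p,u,z))
for o in (p,q):
    print([(np.round(k["pixel"],1),round(k["conf"],2)) for k in env.tip_of("lock_grip",o)[:2]])
yaw=np.arctan2(x[1],x[0])
for k in(0,.012,.03): 
    X=mid+x*(.095-k);print("grip pred",k,proj(p,[X[0],X[1],.192]),proj(q,[X[0],X[1],.192]))
E
python3 b.py
```

```text
A [0.5562 0.2909 0.071 ] (array([0.5577, 0.2924]), np.float64(79.41582258524406)) side px of rim centre [307.2249 233.4005]
B [0.4645 0.2939 0.071 ] (array([0.465 , 0.2959]), np.float64(75.73942343482258)) side px of rim centre [275.0735 236.7753]
C [0.5452 0.1172 0.071 ] (array([0.5467, 0.1187]), np.float64(75.57612842565422)) side px of rim centre [321.1835 256.1222]
S [ 0.5436 -0.2375  0.08  ] (array([ 0.5451, -0.2395]), np.float64(81.7570019116634)) side px of rim centre [377.7182 324.0028]
corners [ 0.6317 -0.1417  0.012 ] [ 0.4876 -0.2151  0.012 ] [ 0.5298 -0.298   0.012 ] yaw 26.985195394364442 len 0.161715001069666 0.09298390713361776
axis from plate [ 0.5461 -0.2375  0.012 ] tail end [ 0.6941 -0.162   0.158 ]
bottle cap [0.4658 0.2053 0.121 ]
vial [0.4653 0.1143 0.07  ]
tallcap [0.5502 0.0062 0.166 ]
tube [ 0.4711 -0.3009  0.094 ]
[(array([435.1, 180.2]), 0.65), (array([443.9, 220.3]), 0.55)]
[(array([409.5, 252.8]), 0.97)]
grip pred 0 [432.9568 174.658 ] [412.4117 251.8286]
grip pred 0.012 [435.7672 179.6457] [408.5271 253.6121]
grip pred 0.03 [439.9885 187.1373] [402.5671 256.3486]
```

```bash
cat > plan.py <<'E'
import numpy as np, sys
from rig import env
def R(yaw):
    y=np.radians(yaw);yy=np.array([np.cos(y),np.sin(y),0]);z=np.array([0,0,-1.]);return np.c_[np.cross(yy,z),yy,z]
def go(wps):
    """wps: (x,y,z,yaw of tool y,calls). prints per call: az, tx,ty,tz (cm) at end of call"""
    o=env.observe();p=o["position"];r=o["tool_rot"];yaw=np.degrees(np.arctan2(r[1,1],r[0,1]))
    print("now",np.round(p,4),round(yaw,2),"t",o["time_s"],"w",o["grip_width"])
    for *t,ty,n in wps:
        for k in range(n):
            p2=p+(np.array(t)-p)/(n-k);y2=yaw+(ty-yaw)/(n-k)
            print("az %.2f"%(yaw-y2),"shift cm",np.round(R(yaw).T@(p2-p)*100,2));p,yaw=p2,y2
if __name__=="__main__": go(eval(sys.argv[1]))
E
python3 plan.py "[(.43,.15,.231,117,2),(.62,-.201,.231,117,2),(.62,-.201,.173,117,1)]"
```

```text
now [0.2446 0.4926 0.2313] 63.6 t 2.15 w 0.08529510775568462
az -26.70 shift cm [-15.92 -11.22   0.02]
az -26.70 shift cm [ -9.18 -17.18   0.02]
az 0.00 shift cm [ -0.5  -19.95   0.  ]
az 0.00 shift cm [ -0.5  -19.95   0.  ]
az 0.00 shift cm [0.  0.  5.8]
```

Call:
move_arm(
  plan=[
    [0, 0, -5.34, -3.18, -2.24, 0, 1],
    [0, 0, -10.68, -6.37, -4.49, 0, 1],
    [0, 0, -16.02, -9.55, -6.73, 0, 1],
    [0, 0, -21.36, -12.74, -8.98, 0, 1],
    [0, 0, -26.7, -15.92, -11.22, 0, 1],
  ],
  squeeze=30,
)

```text
time_s: 2.65
position: [0.3377, 0.32, 0.2315]
tool_rot: [[-1.0, -0.009, 0.0], [-0.009, 1.0, 0.0], [-0.0, 0.0, -1.0]]
ft_force: [1.4, 0.5, -0.2]
grip_width: 0.0853
gripper_force: 0.0
```

Call:
move_arm(
  plan=[
    [0, 0, -5.34, -1.84, -3.44, 0, 1],
    [0, 0, -10.68, -3.67, -6.87, 0, 1],
    [0, 0, -16.02, -5.51, -10.31, 0, 1],
    [0, 0, -21.36, -7.34, -13.74, 0, 1],
    [0, 0, -26.7, -9.18, -17.18, 0, 1],
  ],
)

```text
time_s: 3.15
position: [0.4305, 0.1485, 0.2315]
tool_rot: [[-0.889, -0.457, 0.0], [-0.457, 0.889, 0.0], [-0.0, -0.0, -1.0]]
ft_force: [-0.5, 0.1, 0.8]
grip_width: 0.0852
gripper_force: 0.0
```

Call:
move_arm(
  plan=[
    [0, 0, 0, -0.1, -4, 0, 1],
    [0, 0, 0, -0.2, -8, 0, 1],
    [0, 0, 0, -0.3, -12, 0, 1],
    [0, 0, 0, -0.4, -16, 0, 1],
    [0, 0, 0, -0.5, -19.95, 0, 1],
  ],
)

```text
time_s: 3.65
position: [0.5256, -0.0271, 0.2314]
tool_rot: [[-0.891, -0.454, 0.0], [-0.454, 0.891, -0.0], [-0.0, -0.0, -1.0]]
ft_force: [0.3, 0.6, 0.7]
grip_width: 0.0855
gripper_force: 0.0
```

Call:
move_arm(
  plan=[
    [0, 0, 0, -0.1, -4, 0, 1],
    [0, 0, 0, -0.2, -8, 0, 1],
    [0, 0, 0, -0.3, -12, 0, 1],
    [0, 0, 0, -0.4, -16, 0, 1],
    [0, 0, 0, -0.5, -19.95, 0, 1],
  ],
)

```text
time_s: 4.15
position: [0.6205, -0.2026, 0.2313]
tool_rot: [[-0.891, -0.454, -0.0], [-0.454, 0.891, 0.0], [-0.0, 0.0, -1.0]]
ft_force: [0.7, 0.4, 0.5]
grip_width: 0.0857
gripper_force: 0.0
```

```bash
python3 - <<'E'
from h import *
p=env.get_image("top");q=env.get_image("side")
z=lambda i,w,h:cv2.resize(i,(w,h),interpolation=cv2.INTER_CUBIC)
im=np.hstack([z(p["color"][120:270,380:500],400,500),z(q["color"][190:340,340:460],400,500)])
cv2.imwrite("pics/g1.png",im[...,::-1])
E
python3 plan.py "[(.62,-.201,.231,117,1),(.62,-.201,.173,117,1)]"
```

```text
now [ 0.621  -0.2051  0.2297] 116.78 t 4.25 w 0.08559577511293769
az -0.22 shift cm [-0.1   0.41 -0.13]
az 0.00 shift cm [0.  0.  5.8]
```

View pics/g1.png

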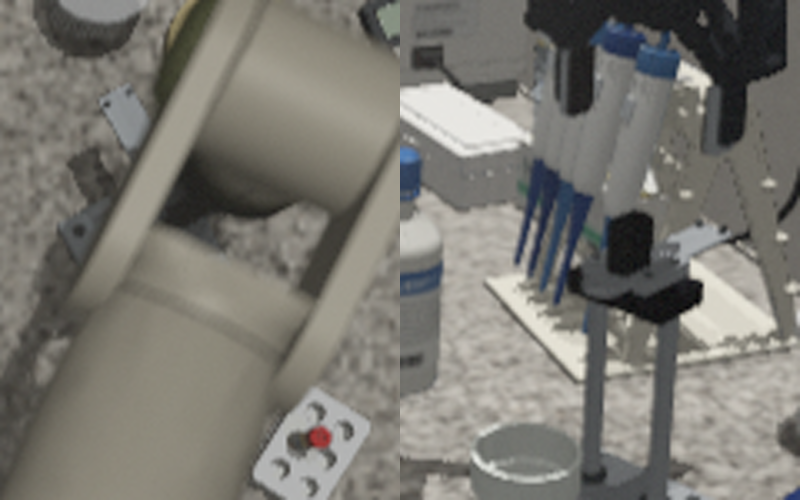

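The picture shows the open fingers at crop (575,80) and (725,120), straddling the black grip at (630,240). I'll descend, pinch and draw back 15 mm.

Call:
move_arm(
  plan=[
    [0, 0, 0, 0, 0, 2, 1],
    [0, 0, 0, 0, 0, 4, 1],
    [0, 0, 0, 0, 0, 5.6, 1],
    [0, 0, 0, 0, 0, 5.6, 1],
    [0, 0, 0, 0, 0, 5.6, -1],
  ],
)

```text
time_s: 4.75
position: [0.6201, -0.2007, 0.176]
tool_rot: [[-0.891, -0.454, 0.0], [-0.454, 0.891, -0.0], [-0.0, -0.0, -1.0]]
ft_force: [-0.1, 0.5, -0.1]
grip_width: 0.0736
gripper_force: 0.0
```

Call:
move_arm(
  plan=[
    [0, 0, 0, 0, 0, 0, -1],
    [0, 0, 0, 0, 0, 0, -1],
    [0, 0, 0, 0, 0, 0, -1],
    [0, 0, 0, 0, 0, 0, -1],
    [0, 0, 0, 0, 0, 0, -1],
  ],
)

```text
time_s: 5.25
position: [0.6202, -0.2012, 0.1758]
tool_rot: [[-0.891, -0.454, 0.001], [-0.454, 0.891, -0.001], [-0.001, -0.001, -1.0]]
ft_force: [0.7, -0.5, 2.7]
grip_width: 0.0151
gripper_force: 33.2
```

```bash
python3 plan.py "[]"; python3 -c "
from rig import env
o=env.observe();print(o['ft_force'],o['gripper_force'])"
```

```text
now [ 0.6202 -0.2012  0.1758] 116.99 t 5.25 w 0.015122138170780793
[ 0.73089135 -0.48136361  2.73950017] 33.22423875331879
```

Call:
move_arm(
  plan=[
    [0, 0, 0, -0.3, 0, 0, -1],
    [0, 0, 0, -0.6, 0, 0, -1],
    [0, 0, 0, -0.9, 0, 0, -1],
    [0, 0, 0, -1.1, 0, 0, -1],
    [0, 0, 0, -1.1, 0, 0, -1],
  ],
)

```text
time_s: 5.75
position: [0.629, -0.1967, 0.1758]
tool_rot: [[-0.891, -0.454, -0.002], [-0.454, 0.891, -0.002], [0.003, -0.0, -1.0]]
ft_force: [-7.3, -4.6, 7.0]
grip_width: 0.015
gripper_force: 33.8
```

Call:
move_arm(
  plan=[
    [0, 0, 0, 0.1, 0, 0, 1],
    [0, 0, 0, 0.1, 0, 0, 1],
    [0, 0, 0, 0.1, 0, 0, 1],
    [0, 0, 0, 0.1, 0, -3.5, 1],
    [0, 0, 0, 0.1, 0, -7, 1],
  ],
)

```text
time_s: 6.25
position: [0.6288, -0.196, 0.2452]
tool_rot: [[-0.891, -0.454, -0.002], [-0.454, 0.891, 0.002], [0.001, 0.002, -1.0]]
ft_force: [1.1, -1.1, 0.6]
grip_width: 0.0849
gripper_force: 0.0
```

```bash
python3 plan.py "[(.5575,.2922,.231,117,3),(.5575,.2922,.041,117,1)]"
```

```text
now [ 0.6288 -0.196   0.2452] 117.02 t 6.25 w 0.0849132193269661
az 0.01 shift cm [-5.28 15.58  0.47]
az 0.01 shift cm [-5.27 15.58  0.47]
az 0.01 shift cm [-5.27 15.58  0.47]
az 0.00 shift cm [ 0.  0. 19.]
```

Call:
move_arm(
  plan=[
    [0, 0, 0, -1.06, 3.12, 0.1, 1],
    [0, 0, 0, -2.11, 6.23, 0.2, 1],
    [0, 0, 0, -3.17, 9.35, 0.3, 1],
    [0, 0, 0, -4.22, 12.46, 0.4, 1],
    [0, 0, 0, -5.27, 15.58, 0.47, 1],
  ],
)

```text
time_s: 6.75
position: [0.6049, -0.0321, 0.2404]
tool_rot: [[-0.891, -0.454, -0.0], [-0.454, 0.891, 0.0], [-0.0, 0.0, -1.0]]
ft_force: [-0.1, -0.9, 0.2]
grip_width: 0.0853
gripper_force: 0.0
```

Call:
move_arm(
  plan=[
    [0, 0, 0, -1.06, 3.12, 0.1, 1],
    [0, 0, 0, -2.11, 6.23, 0.2, 1],
    [0, 0, 0, -3.17, 9.35, 0.3, 1],
    [0, 0, 0, -4.22, 12.46, 0.4, 1],
    [0, 0, 0, -5.27, 15.58, 0.47, 1],
  ],
)

```text
time_s: 7.25
position: [0.581, 0.1307, 0.2357]
tool_rot: [[-0.891, -0.454, -0.0], [-0.454, 0.891, 0.0], [0.0, 0.0, -1.0]]
ft_force: [0.3, -0.2, -0.1]
grip_width: 0.0854
gripper_force: 0.0
```

Call:
move_arm(
  plan=[
    [0, 0, 0, -1.06, 3.12, 0.1, 1],
    [0, 0, 0, -2.11, 6.23, 0.2, 1],
    [0, 0, 0, -3.17, 9.35, 0.3, 1],
    [0, 0, 0, -4.22, 12.46, 0.4, 1],
    [0, 0, 0, -5.27, 15.58, 0.47, 1],
  ],
)

```text
time_s: 7.75
position: [0.5571, 0.2934, 0.2309]
tool_rot: [[-0.891, -0.454, -0.0], [-0.454, 0.891, 0.0], [0.0, 0.0, -1.0]]
ft_force: [0.5, -0.2, 0.8]
grip_width: 0.0856
gripper_force: 0.0
```

Call:
move_arm(
  plan=[
    [0, 0, 0, 0, 0, 4, 1],
    [0, 0, 0, 0, 0, 8, 1],
    [0, 0, 0, 0, 0, 11, 1],
    [0, 0, 0, 0, 0, 11, 1],
    [0, 0, 0, 0, 0, 11, 1],
  ],
)

```text
time_s: 8.25
position: [0.558, 0.2921, 0.122]
tool_rot: [[-0.891, -0.454, 0.0], [-0.454, 0.891, 0.0], [-0.001, 0.0, -1.0]]
ft_force: [-0.2, -0.5, 1.6]
grip_width: 0.0852
gripper_force: 0.0
```

```bash
python3 plan.py "[(.5575,.2922,.041,117,1)]";python3 - <<'E'
from h import *
p=env.get_image("top");q=env.get_image("side")
z=lambda i,w,h:cv2.resize(i,(w,h),interpolation=cv2.INTER_CUBIC)
im=np.hstack([z(p["color"][170:295,170:270],400,500),z(q["color"][180:280,260:340],400,500)])
cv2.imwrite("pics/a1.png",im[...,::-1])
E
```

```text
now [0.558  0.2921 0.122 ] 117.0 t 8.25 w 0.08517974721881584
az 0.00 shift cm [0.04 0.03 8.1 ]
```

View pics/a1.png

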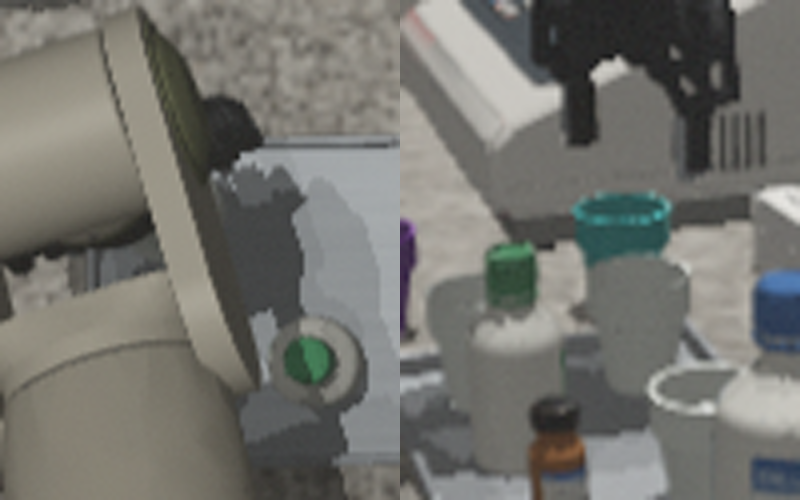

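Side crop: the fingertips at (580,140) and (697,170) straddle beaker A (centre about 638,310) with none of the others in between. I'll descend and grip.

Call:
move_arm(
  plan=[
    [0, 0, 0, 0, 0, 3, 1],
    [0, 0, 0, 0, 0, 6, 1],
    [0, 0, 0, 0, 0, 8.1, 1],
    [0, 0, 0, 0, 0, 8.1, 1],
    [0, 0, 0, 0, 0, 8.1, 0],
  ],
)

```text
time_s: 8.85
position: [0.5585, 0.2921, 0.042]
tool_rot: [[-0.891, -0.454, 0.002], [-0.454, 0.891, 0.001], [-0.003, -0.0, -1.0]]
ft_force: [0.8, 0.8, 0.9]
grip_width: 0.0732
gripper_force: 0.0
```

Call:
move_arm(
  plan=[
    [0, 0, 0, 0, 0, 0, -1],
    [0, 0, 0, 0, 0, 0, -1],
    [0, 0, 0, 0, 0, 0, -1],
    [0, 0, 0, 0, 0, 0, -1],
  ],
)

```text
time_s: 9.25
position: [0.5588, 0.2922, 0.0428]
tool_rot: [[-0.891, -0.454, 0.004], [-0.454, 0.891, 0.001], [-0.004, -0.001, -1.0]]
ft_force: [-0.7, -0.6, 6.5]
grip_width: 0.0595
gripper_force: 32.4
```

Call:
move_arm(
  plan=[
    [0, 0, 0, 0, 0, -3, -1],
    [0, 0, 0, 0, 0, -6.5, -1],
    [0, 0, 0, 0, 0, -10, -1],
    [0, 0, 0, 0, 0, -14, -1],
    [0, 0, 0, 0, 0, -18, -1],
  ],
)

```text
time_s: 9.75
position: [0.5573, 0.2917, 0.2231]
tool_rot: [[-0.891, -0.454, 0.002], [-0.454, 0.891, 0.0], [-0.002, -0.0, -1.0]]
ft_force: [-0.1, 0.4, -1.1]
grip_width: 0.0597
gripper_force: 32.8
```

```bash
python3 - <<'E'
from h import *
q=env.get_image("side")
z=lambda i,w,h:cv2.resize(i,(w,h),interpolation=cv2.INTER_CUBIC)
cv2.imwrite("pics/a2.png",z(q["color"][130:280,230:350],480,600)[...,::-1])
E
python3 plan.py "[(.5453,-.239,.231,117,3)]"
```

```text
now [0.5593 0.2924 0.2307] 117.01 t 9.8 w 0.06009429488497613
az 0.00 shift cm [ 8.460e+00 -1.557e+01 -1.000e-02]
az 0.00 shift cm [ 8.460e+00 -1.557e+01 -1.000e-02]
az 0.00 shift cm [ 8.460e+00 -1.557e+01 -1.000e-02]
```

View pics/a2.png

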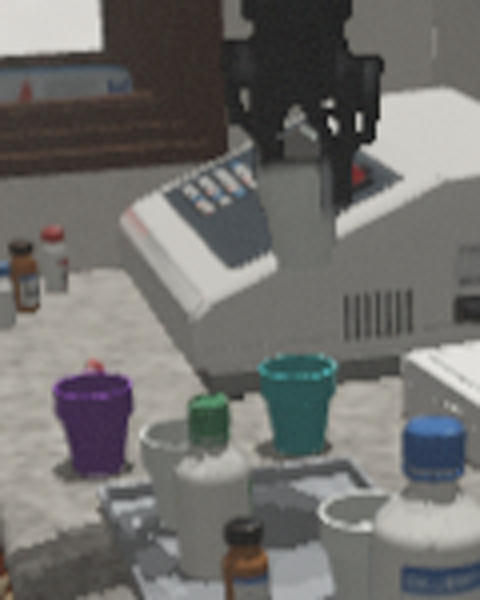

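Beaker A is held upright at crop (300,210), clear of everything. I'll carry it over the stand.

Call:
move_arm(
  plan=[
    [0, 0, 0, 1.68, -3.12, 0, -1],
    [0, 0, 0, 3.37, -6.23, 0, -1],
    [0, 0, 0, 5.05, -9.35, 0, -1],
    [0, 0, 0, 6.74, -12.46, 0, -1],
    [0, 0, 0, 8.42, -15.58, 0, -1],
  ],
)

```text
time_s: 10.3
position: [0.5531, 0.1134, 0.2212]
tool_rot: [[-0.891, -0.454, 0.002], [-0.454, 0.891, -0.0], [-0.002, -0.001, -1.0]]
ft_force: [0.8, -0.7, 0.1]
grip_width: 0.0596
gripper_force: 32.8
```

Call:
move_arm(
  plan=[
    [0, 0, 0, 1.68, -3.12, 0, -1],
    [0, 0, 0, 3.37, -6.23, 0, -1],
    [0, 0, 0, 5.05, -9.35, 0, -1],
    [0, 0, 0, 6.74, -12.46, 0, -1],
    [0, 0, 0, 8.42, -15.58, 0, -1],
  ],
)

```text
time_s: 10.8
position: [0.5488, -0.0637, 0.2213]
tool_rot: [[-0.891, -0.454, 0.002], [-0.454, 0.891, -0.001], [-0.001, -0.001, -1.0]]
ft_force: [0.3, 0.1, 0.4]
grip_width: 0.0599
gripper_force: 32.8
```

Call:
move_arm(
  plan=[
    [0, 0, 0, 1.68, -3.12, 0, -1],
    [0, 0, 0, 3.37, -6.23, 0, -1],
    [0, 0, 0, 5.05, -9.35, 0, -1],
    [0, 0, 0, 6.74, -12.46, 0, -1],
    [0, 0, 0, 8.42, -15.58, 0, -1],
  ],
)

```text
time_s: 11.3
position: [0.5445, -0.2408, 0.2213]
tool_rot: [[-0.891, -0.454, 0.001], [-0.454, 0.891, -0.001], [-0.001, -0.002, -1.0]]
ft_force: [0.3, -0.7, -0.0]
grip_width: 0.0598
gripper_force: 32.8
```

Call:
move_arm(
  plan=[
    [0, 0, 0, 0, 0, 0, -1],
    [0, 0, 0, 0, 0, 2, -1],
    [0, 0, 0, 0, 0, 4, -1],
    [0, 0, 0, 0, 0, 6, -1],
    [0, 0, 0, 0, 0, 6, -1],
  ],
)

```text
time_s: 11.8
position: [0.5439, -0.238, 0.1586]
tool_rot: [[-0.891, -0.454, -0.003], [-0.454, 0.891, 0.002], [0.002, 0.004, -1.0]]
ft_force: [-0.6, 0.4, -0.3]
grip_width: 0.0594
gripper_force: 32.8
```

```bash
python3 - <<'E'
from h import *
q=env.get_image("side")
z=lambda i,w,h:cv2.resize(i,(w,h),interpolation=cv2.INTER_CUBIC)
cv2.imwrite("pics/s1.png",z(q["color"][220:400,310:450],560,600)[...,::-1] if 0 else z(q["color"][220:400,310:450],466,600)[...,::-1])
E
python3 plan.py "[(.5453,-.239,.08,117,1)]"
```

```text
now [ 0.5445 -0.2385  0.1603] 117.03 t 11.85 w 0.059923959307400375
az 0.03 shift cm [-0.05 -0.08  8.03]
```

View pics/s1.png

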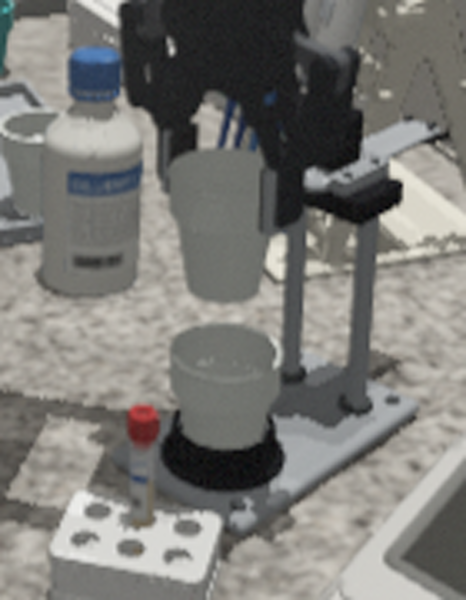

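Crop: the held beaker (foot about 222,285) hangs over the mouth of beaker_0 (225,345). The fingertips reach a few mm below its collar, so I'll stop 7 mm above home and let it settle in the mouth.

Call:
move_arm(
  plan=[
    [0, 0, 0, -0.06, -0.04, 2.5, -1],
    [0, 0, 0, -0.06, -0.04, 5, -1],
    [0, 0, 0, -0.06, -0.04, 6.5, -1],
    [0, 0, 0, -0.06, -0.04, 7.3, -1],
    [0, 0, 0, -0.06, -0.04, 7.8, -1],
  ],
)

```text
time_s: 12.35
position: [0.546, -0.2395, 0.083]
tool_rot: [[-0.891, -0.454, 0.001], [-0.454, 0.891, -0.001], [-0.001, -0.001, -1.0]]
ft_force: [0.3, 0.5, -0.3]
grip_width: 0.06
gripper_force: 32.8
```

Call:
move_arm(
  plan=[
    [0, 0, 0, 0, 0, 0, -1],
    [0, 0, 0, 0, 0, 0, -1],
  ],
)

```text
time_s: 12.55
position: [0.5459, -0.2396, 0.0833]
tool_rot: [[-0.891, -0.454, 0.001], [-0.454, 0.891, -0.001], [-0.001, -0.002, -1.0]]
ft_force: [0.4, 0.1, -0.7]
grip_width: 0.0596
gripper_force: 32.8
```

Call:
move_arm(
  plan=[
    [0, 0, 0, 0, 0, 0.2, -1],
    [0, 0, 0, 0, 0, 0.2, 0.6],
    [0, 0, 0, 0, 0, 0.2, 1],
    [0, 0, 0, 0, 0, 0.2, 1],
    [0, 0, 0, 0, 0, 0.2, 1],
  ],
)

```text
time_s: 13.05
position: [0.5454, -0.2394, 0.0803]
tool_rot: [[-0.891, -0.454, 0.0], [-0.454, 0.891, -0.0], [-0.0, -0.0, -1.0]]
ft_force: [-0.2, 0.4, -0.0]
grip_width: 0.0857
gripper_force: 0.0
```

Call:
move_arm(
  plan=[
    [0, 0, 0, 0, 0, -3, 1],
    [0, 0, 0, 0, 0, -7, 1],
    [0, 0, 0, 0, 0, -11, 1],
    [0, 0, 0, 0, 0, -15, 1],
    [0, 0, 0, 0, 0, -15, 1],
  ],
)

```text
time_s: 13.55
position: [0.5469, -0.2404, 0.2361]
tool_rot: [[-0.891, -0.454, 0.009], [-0.454, 0.891, -0.006], [-0.005, -0.01, -1.0]]
ft_force: [0.4, 0.6, -0.6]
grip_width: 0.0855
gripper_force: 0.0
```

```bash
cat > zr.py <<'E'
from h import *
from scipy.ndimage import map_coordinates as mc
def rimz(zs,c=(.5453,-.2395)):
    q=env.get_image("side");g=cv2.cvtColor(q["color"],cv2.COLOR_RGB2GRAY).astype(float)
    a=np.linspace(0,2*np.pi,120,endpoint=False);out=[]
    for z in zs:
        def m(r): 
            P=np.array([proj(q,[c[0]+r*np.cos(t),c[1]+r*np.sin(t),z]) for t in a]);return mc(g,[P[:,1],P[:,0]],order=1).mean()
        out.append(m(.0288)-.35*m(.033)-.35*m(.024))
    return np.array(out),q
if __name__=="__main__":
    import sys
    zs=np.arange(.07,.175,.003);v,q=rimz(zs)
    print([(round(z,3),round(x,1)) for z,x in zip(zs,v)])
    cv2.imwrite("pics/%s.png"%sys.argv[1],cv2.resize(q["color"][220:400,310:450],(466,600),interpolation=cv2.INTER_CUBIC)[...,::-1])
E
python3 zr.py s2; python3 plan.py "[(.546,.118,.231,117,2),(.546,.118,.049,117,1)]"
```

```text
[(np.float64(0.07), np.float64(35.1)), (np.float64(0.073), np.float64(34.2)), (np.float64(0.076), np.float64(38.3)), (np.float64(0.079), np.float64(39.1)), (np.float64(0.082), np.float64(31.6)), (np.float64(0.085), np.float64(31.1)), (np.float64(0.088), np.float64(33.1)), (np.float64(0.091), np.float64(33.1)), (np.float64(0.094), np.float64(33.5)), (np.float64(0.097), np.float64(34.1)), (np.float64(0.1), np.float64(43.0)), (np.float64(0.103), np.float64(57.8)), (np.float64(0.106), np.float64(52.7)), (np.float64(0.109), np.float64(48.4)), (np.float64(0.112), np.float64(45.4)), (np.float64(0.115), np.float64(42.1)), (np.float64(0.118), np.float64(43.6)), (np.float64(0.121), np.float64(51.8)), (np.float64(0.124), np.float64(55.5)), (np.float64(0.127), np.float64(53.4)), (np.float64(0.13), np.float64(53.0)), (np.float64(0.133), np.float64(57.6)), (np.float64(0.136), np.float64(58.3)), (np.float64(0.139), np.float64(57.6)), (np.float64(0.142), np.float64(52.5)), (np.float64(0.145), np.float64(56.0)), (np.float64(0.148), np.float64(49.2)), (np.float64(0.151), np.float64(50.3)), (np.float64(0.154), np.float64(47.4)), (np.float64(0.157), np.float64(47.2)), (np.float64(0.16), np.float64(45.8)), (np.float64(0.163), np.float64(42.8)), (np.float64(0.166), np.float64(41.0)), (np.float64(0.169), np.float64(41.8)), (np.float64(0.172), np.float64(40.0))]
now [ 0.5461 -0.2398  0.2329] 117.0 t 13.6 w 0.08535132082302424
az 0.00 shift cm [-8.12 15.94  0.09]
az 0.00 shift cm [-8.12 15.94  0.09]
az 0.00 shift cm [ 0.   0.  18.2]
```

The side rim fit peaks at z≈0.104, so beaker A is home. Next is beaker C.

Call:
move_arm(
  plan=[
    [0, 0, 0, -1.64, 3.19, 0, 1],
    [0, 0, 0, -3.28, 6.37, 0, 1],
    [0, 0, 0, -4.91, 9.56, 0, 1],
    [0, 0, 0, -6.55, 12.74, 0, 1],
    [0, 0, 0, -8.19, 15.93, 0, 1],
  ],
)

```text
time_s: 14.1
position: [0.5454, -0.0588, 0.2289]
tool_rot: [[-0.891, -0.454, -0.002], [-0.454, 0.891, 0.001], [0.002, 0.002, -1.0]]
ft_force: [2.2, 0.2, -0.5]
grip_width: 0.0857
gripper_force: 0.0
```

Call:
move_arm(
  plan=[
    [0, 0, 0, -1.64, 3.19, 0, 1],
    [0, 0, 0, -3.28, 6.37, 0, 1],
    [0, 0, 0, -4.91, 9.56, 0, 1],
    [0, 0, 0, -6.55, 12.74, 0, 1],
    [0, 0, 0, -8.19, 15.93, 0, 1],
  ],
)

```text
time_s: 14.6
position: [0.5461, 0.1203, 0.2289]
tool_rot: [[-0.891, -0.454, -0.002], [-0.454, 0.891, -0.0], [0.002, 0.001, -1.0]]
ft_force: [-0.0, -0.2, -0.5]
grip_width: 0.0853
gripper_force: 0.0
```

Call:
move_arm(
  plan=[
    [0, 0, 0, 0, 0, 0, 1],
    [0, 0, 0, 0, 0, 3, 1],
    [0, 0, 0, 0, 0, 6, 1],
    [0, 0, 0, 0, 0, 9, 1],
    [0, 0, 0, 0, 0, 9, 1],
  ],
)

```text
time_s: 15.1
position: [0.5444, 0.1182, 0.1359]
tool_rot: [[-0.891, -0.453, -0.009], [-0.453, 0.891, -0.0], [0.008, 0.004, -1.0]]
ft_force: [0.0, 0.2, -0.0]
grip_width: 0.0855
gripper_force: 0.0
```

```bash
python3 plan.py "[(.5467,.1187,.049,117,1)]"
```

```text
now [0.5444 0.1182 0.1359] 116.97 t 15.1 w 0.08554611569667012
az -0.03 shift cm [-0.22 -0.06  8.69]
```

Call:
move_arm(
  plan=[
    [0, 0, 0, -0.1, 0, 3, 1],
    [0, 0, 0, -0.1, 0, 6, 1],
    [0, 0, 0, -0.1, 0, 8.5, 1],
    [0, 0, 0, -0.1, 0, 9.0, 1],
    [0, 0, 0, -0.1, 0, 9.0, 1],
  ],
)

```text
time_s: 15.6
position: [0.548, 0.119, 0.0507]
tool_rot: [[-0.891, -0.454, -0.0], [-0.454, 0.891, -0.0], [0.0, 0.0, -1.0]]
ft_force: [-0.3, 1.8, 0.0]
grip_width: 0.0852
gripper_force: 0.0
```

Call:
move_arm(
  plan=[
    [0, 0, 0, 0, 0, 0, 0],
    [0, 0, 0, 0, 0, 0, -1],
    [0, 0, 0, 0, 0, 0, -1],
    [0, 0, 0, 0, 0, 0, -1],
    [0, 0, 0, 0, 0, 0, -1],
  ],
)

```text
time_s: 16.1
position: [0.5486, 0.1193, 0.0522]
tool_rot: [[-0.891, -0.454, 0.004], [-0.454, 0.891, 0.0], [-0.003, -0.002, -1.0]]
ft_force: [0.8, -0.6, 6.9]
grip_width: 0.0596
gripper_force: 31.2
```

```bash
python3 plan.py "[]"
```

```text
now [0.5486 0.1193 0.0522] 117.0 t 16.1 w 0.059581710281734986
```

Call:
move_arm(
  plan=[
    [0, 0, 0, 0, 0, -3, -1],
    [0, 0, 0, 0, 0, -6.5, -1],
    [0, 0, 0, 0, 0, -10, -1],
    [0, 0, 0, 0, 0, -14, -1],
    [0, 0, 0, 0, 0, -18, -1],
  ],
)

```text
time_s: 16.6
position: [0.5473, 0.1193, 0.233]
tool_rot: [[-0.891, -0.454, 0.001], [-0.454, 0.891, 0.0], [-0.001, -0.001, -1.0]]
ft_force: [-0.0, 0.1, -0.7]
grip_width: 0.0598
gripper_force: 32.9
```

Call:
move_arm(
  plan=[
    [0, 0, 0, 1.64, -3.18, 0, -1],
    [0, 0, 0, 3.28, -6.36, 0, -1],
    [0, 0, 0, 4.93, -9.54, 0, -1],
    [0, 0, 0, 6.57, -12.72, 0, -1],
    [0, 0, 0, 8.21, -15.9, 0, -1],
  ],
)

```text
time_s: 17.1
position: [0.5464, -0.061, 0.2314]
tool_rot: [[-0.891, -0.454, 0.002], [-0.454, 0.891, -0.001], [-0.001, -0.001, -1.0]]
ft_force: [0.3, -0.4, -0.6]
grip_width: 0.0595
gripper_force: 32.9
```

Call:
move_arm(
  plan=[
    [0, 0, 0, 1.64, -3.18, 0, -1],
    [0, 0, 0, 3.28, -6.36, 0, -1],
    [0, 0, 0, 4.93, -9.54, 0, -1],
    [0, 0, 0, 6.57, -12.72, 0, -1],
    [0, 0, 0, 8.21, -15.9, 0, -1],
  ],
)

```text
time_s: 17.6
position: [0.5454, -0.24, 0.2314]
tool_rot: [[-0.891, -0.454, 0.001], [-0.454, 0.891, -0.001], [-0.001, -0.001, -1.0]]
ft_force: [0.5, -0.3, -0.7]
grip_width: 0.0596
gripper_force: 32.9
```

Call:
move_arm(
  plan=[
    [0, 0, 0, 0, 0, 0, -1],
    [0, 0, 0, 0, 0, 0, -1],
    [0, 0, 0, 0, 0, 2, -1],
    [0, 0, 0, 0, 0, 4, -1],
    [0, 0, 0, 0, 0, 4, -1],
  ],
)

```text
time_s: 18.1
position: [0.5449, -0.2366, 0.1886]
tool_rot: [[-0.89, -0.455, -0.004], [-0.455, 0.89, 0.003], [0.002, 0.004, -1.0]]
ft_force: [-0.3, -0.5, -0.2]
grip_width: 0.0597
gripper_force: 32.8
```

```bash
python3 plan.py "[(.5458,-.239,.1135,117,1)]"; python3 zr.py s3 >/dev/null
```

```text
now [ 0.5449 -0.2366  0.1886] 117.08 t 18.1 w 0.05971745839425703
az 0.08 shift cm [ 0.03 -0.25  7.51]
```

View pics/s3.png

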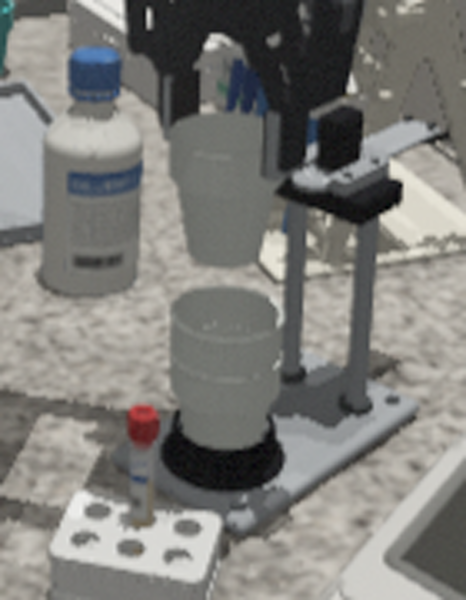

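The first beaker is fully nested (one collar shows above the other) and the second hangs upright over the mouth, with fingertips level with its collar. I'll lower it.

Call:
move_arm(
  plan=[
    [0, 0, 0, 0, 0, 2.5, -1],
    [0, 0, 0, 0, 0, 5, -1],
    [0, 0, 0, 0, 0, 6.5, -1],
    [0, 0, 0, 0, 0, 7.4, -1],
    [0, 0, 0, 0, 0, 7.8, -1],
  ],
)

```text
time_s: 18.65
position: [0.546, -0.2384, 0.1127]
tool_rot: [[-0.891, -0.454, 0.001], [-0.454, 0.891, -0.0], [-0.0, -0.001, -1.0]]
ft_force: [-0.4, 0.8, 0.2]
grip_width: 0.0593
gripper_force: 32.8
```

Call:
move_arm(
  plan=[
    [0, 0, 0, 0, 0, 0.1, -1],
    [0, 0, 0, 0, 0, 0.2, -1],
    [0, 0, 0, 0, 0, 0.2, -1],
  ],
)

```text
time_s: 18.95
position: [0.5459, -0.2387, 0.1109]
tool_rot: [[-0.891, -0.454, 0.001], [-0.454, 0.891, -0.001], [-0.001, -0.001, -1.0]]
ft_force: [0.1, -0.0, -0.3]
grip_width: 0.0592
gripper_force: 32.8
```

Call:
move_arm(
  plan=[
    [0, 0, 0, 0, 0, 0.1, -1],
    [0, 0, 0, 0, 0, 0.1, 0.6],
    [0, 0, 0, 0, 0, 0.1, 1],
    [0, 0, 0, 0, 0, 0.1, 1],
    [0, 0, 0, 0, 0, 0.1, 1],
  ],
)

```text
time_s: 19.45
position: [0.5457, -0.2386, 0.1093]
tool_rot: [[-0.891, -0.454, 0.0], [-0.454, 0.891, -0.0], [-0.0, -0.0, -1.0]]
ft_force: [0.1, -0.2, 0.3]
grip_width: 0.0851
gripper_force: 0.0
```

Call:
move_arm(
  plan=[
    [0, 0, 0, 0, 0, -3, 1],
    [0, 0, 0, 0, 0, -6, 1],
    [0, 0, 0, 0, 0, -9, 1],
    [0, 0, 0, 0, 0, -12, 1],
    [0, 0, 0, 0, 0, -12, 1],
  ],
)

```text
time_s: 19.95
position: [0.5468, -0.2393, 0.2336]
tool_rot: [[-0.891, -0.454, 0.007], [-0.454, 0.891, -0.005], [-0.004, -0.007, -1.0]]
ft_force: [0.6, -0.2, 0.6]
grip_width: 0.0855
gripper_force: 0.0
```

```bash
sed -i 's/.07,.175/.095,.160/' zr.py; python3 zr.py s4 | sed 's/np.float64//g'; python3 plan.py "[(.465,.296,.231,150,3),(.465,.296,.049,150,1)]"
```

```text
[((0.095), (34.9)), ((0.098), (35.0)), ((0.101), (40.0)), ((0.104), (37.5)), ((0.107), (33.4)), ((0.11), (32.3)), ((0.113), (32.4)), ((0.116), (34.6)), ((0.119), (34.9)), ((0.122), (36.3)), ((0.125), (45.8)), ((0.128), (54.0)), ((0.131), (51.0)), ((0.134), (50.3)), ((0.137), (50.9)), ((0.14), (49.9)), ((0.143), (49.8)), ((0.146), (49.4)), ((0.149), (44.6)), ((0.152), (47.0)), ((0.155), (45.2)), ((0.158), (48.0))]
now [ 0.5461 -0.2389  0.231 ] 117.0 t 20.0 w 0.08523881628228891
az -11.00 shift cm [-5.69 17.11 -0.  ]
az -11.00 shift cm [-8.85 15.72 -0.  ]
az -11.00 shift cm [-11.68  13.74  -0.  ]
az 0.00 shift cm [ 0.   0.  18.2]
```

Peak at 0.128, so the second beaker is home. Now beaker B.

Call:
move_arm(
  plan=[
    [0, 0, -2.2, -1.14, 3.42, 0, 1],
    [0, 0, -4.4, -2.28, 6.84, 0, 1],
    [0, 0, -6.6, -3.41, 10.27, 0, 1],
    [0, 0, -8.8, -4.55, 13.69, 0, 1],
    [0, 0, -11, -5.69, 17.11, 0, 1],
  ],
)

```text
time_s: 20.5
position: [0.5178, -0.0588, 0.2279]
tool_rot: [[-0.787, -0.617, -0.002], [-0.617, 0.787, 0.001], [0.001, 0.002, -1.0]]
ft_force: [1.1, -0.9, -0.1]
grip_width: 0.0857
gripper_force: 0.0
```

Call:
move_arm(
  plan=[
    [0, 0, -2.2, -1.77, 3.14, 0, 1],
    [0, 0, -4.4, -3.54, 6.29, 0, 1],
    [0, 0, -6.6, -5.31, 9.43, 0, 1],
    [0, 0, -8.8, -7.08, 12.58, 0, 1],
    [0, 0, -11, -8.85, 15.72, 0, 1],
  ],
)

```text
time_s: 21.0
position: [0.4907, 0.1194, 0.228]
tool_rot: [[-0.655, -0.756, -0.002], [-0.756, 0.655, -0.0], [0.001, 0.002, -1.0]]
ft_force: [0.8, -0.0, 0.0]
grip_width: 0.085
gripper_force: 0.0
```

Call:
move_arm(
  plan=[
    [0, 0, -2.2, -2.34, 2.75, 0, 1],
    [0, 0, -4.4, -4.67, 5.5, 0, 1],
    [0, 0, -6.6, -7.01, 8.24, 0, 1],
    [0, 0, -8.8, -9.34, 10.99, 0, 1],
    [0, 0, -11, -11.68, 13.74, 0, 1],
  ],
)

```text
time_s: 21.5
position: [0.4637, 0.2976, 0.2279]
tool_rot: [[-0.499, -0.867, -0.002], [-0.867, 0.499, -0.001], [0.002, 0.001, -1.0]]
ft_force: [0.4, -0.3, -0.3]
grip_width: 0.0854
gripper_force: 0.0
```

Call:
move_arm(
  plan=[
    [0, 0, 0, 0, 0, 0, 1],
    [0, 0, 0, 0, 0, 3, 1],
    [0, 0, 0, 0, 0, 6, 1],
    [0, 0, 0, 0, 0, 9, 1],
    [0, 0, 0, 0, 0, 9, 1],
  ],
)

```text
time_s: 22.0
position: [0.4626, 0.295, 0.1351]
tool_rot: [[-0.501, -0.866, -0.009], [-0.866, 0.501, -0.003], [0.007, 0.006, -1.0]]
ft_force: [0.3, 0.2, -0.0]
grip_width: 0.0854
gripper_force: 0.0
```

```bash
python3 plan.py "[(.465,.296,.049,150,1)]"
python3 - <<'E'
from h import *
q=env.get_image("side")
cv2.imwrite("pics/b1.png",cv2.resize(q["color"][170:290,230:330],(500,600),interpolation=cv2.INTER_CUBIC)[...,::-1])
E
```

```text
now [0.4626 0.295  0.1351] 149.95 t 22.0 w 0.08542814419789924
az -0.05 shift cm [-0.21 -0.16  8.61]
```

View pics/b1.png

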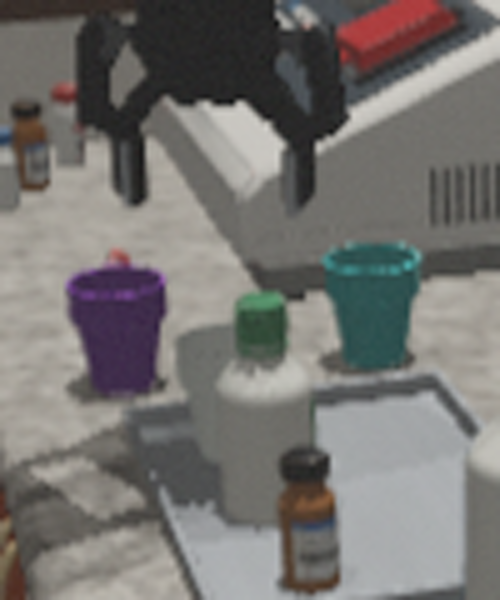

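Fingertips at (130,200) and (298,205) straddle beaker B (left edge 178), clear of the purple cup and the bottle. I'll descend and grip.

Call:
move_arm(
  plan=[
    [0, 0, 0, -0.1, 0, 3, 1],
    [0, 0, 0, -0.1, 0, 6, 1],
    [0, 0, 0, -0.1, 0, 8.5, 1],
    [0, 0, 0, -0.1, 0, 9.0, 1],
    [0, 0, 0, -0.1, 0, 9.0, 1],
  ],
)

```text
time_s: 22.55
position: [0.4657, 0.2972, 0.0501]
tool_rot: [[-0.5, -0.866, 0.001], [-0.866, 0.5, 0.0], [-0.0, -0.0, -1.0]]
ft_force: [0.5, -0.1, -0.5]
grip_width: 0.0857
gripper_force: 0.0
```

Call:
move_arm(
  plan=[
    [0, 0, 0, 0, 0, 0, 0],
    [0, 0, 0, 0, 0, 0, -1],
    [0, 0, 0, 0, 0, 0, -1],
    [0, 0, 0, 0, 0, 0, -1],
    [0, 0, 0, 0, 0, 0, -1],
  ],
)

```text
time_s: 23.05
position: [0.466, 0.2975, 0.051]
tool_rot: [[-0.5, -0.866, 0.003], [-0.866, 0.5, 0.001], [-0.003, -0.002, -1.0]]
ft_force: [-1.1, -1.0, 4.9]
grip_width: 0.0588
gripper_force: 31.3
```

Call:
move_arm(
  plan=[
    [0, 0, 0, 0, 0, -3, -1],
    [0, 0, 0, 0, 0, -7, -1],
    [0, 0, 0, 0, 0, -11, -1],
    [0, 0, 0, 0, 0, -15, -1],
    [0, 0, 0, 0, 0, -19, -1],
  ],
)

```text
time_s: 23.55
position: [0.4647, 0.2971, 0.242]
tool_rot: [[-0.5, -0.866, 0.001], [-0.866, 0.5, 0.001], [-0.001, -0.001, -1.0]]
ft_force: [0.8, 0.1, -0.6]
grip_width: 0.0584
gripper_force: 33.4
```

```bash
python3 plan.py "[(.5458,-.239,.2395,117,3)]"
```

```text
now [0.4647 0.2971 0.242 ] 150.0 t 23.55 w 0.058370667757282335
az 11.00 shift cm [ 14.13 -11.27   0.08]
az 11.00 shift cm [ 11.71 -13.76   0.08]
az 11.00 shift cm [  8.87 -15.75   0.08]
```

Call:
move_arm(
  plan=[
    [0, 0, 2.2, 2.83, -2.25, 0, -1],
    [0, 0, 4.4, 5.65, -4.51, 0, -1],
    [0, 0, 6.6, 8.48, -6.76, 0, -1],
    [0, 0, 8.8, 11.3, -9.02, 0, -1],
    [0, 0, 11, 14.13, -11.27, 0, -1],
  ],
)

```text
time_s: 24.05
position: [0.492, 0.1171, 0.2402]
tool_rot: [[-0.657, -0.754, 0.002], [-0.754, 0.657, -0.0], [-0.001, -0.001, -1.0]]
ft_force: [0.7, -0.5, -1.2]
grip_width: 0.0583
gripper_force: 33.5
```

Call:
move_arm(
  plan=[
    [0, 0, 2.2, 2.34, -2.75, 0, -1],
    [0, 0, 4.4, 4.68, -5.5, 0, -1],
    [0, 0, 6.6, 7.03, -8.26, 0, -1],
    [0, 0, 8.8, 9.37, -11.01, 0, -1],
    [0, 0, 11, 11.71, -13.76, 0, -1],
  ],
)

```text
time_s: 24.55
position: [0.519, -0.0616, 0.2402]
tool_rot: [[-0.789, -0.614, 0.001], [-0.614, 0.789, -0.001], [-0.001, -0.001, -1.0]]
ft_force: [-0.8, 0.1, -0.4]
grip_width: 0.0589
gripper_force: 33.5
```

Call:
move_arm(
  plan=[
    [0, 0, 2.2, 1.77, -3.15, 0, -1],
    [0, 0, 4.4, 3.55, -6.3, 0, -1],
    [0, 0, 6.6, 5.32, -9.45, 0, -1],
    [0, 0, 8.8, 7.1, -12.6, 0, -1],
    [0, 0, 11, 8.87, -15.75, 0, -1],
  ],
)

```text
time_s: 25.05
position: [0.546, -0.2404, 0.2402]
tool_rot: [[-0.892, -0.452, 0.001], [-0.452, 0.892, -0.001], [-0.001, -0.001, -1.0]]
ft_force: [0.8, -0.6, -0.6]
grip_width: 0.0585
gripper_force: 33.5
```

Call:
move_arm(
  plan=[
    [0, 0, 0, 0, 0, 0, -1],
    [0, 0, 0, 0, 0, 0, -1],
    [0, 0, 0, 0, 0, 1, -1],
    [0, 0, 0, 0, 0, 2, -1],
    [0, 0, 0, 0, 0, 2, -1],
  ],
)

```text
time_s: 25.55
position: [0.5455, -0.2376, 0.2174]
tool_rot: [[-0.89, -0.455, -0.003], [-0.455, 0.89, 0.002], [0.002, 0.003, -1.0]]
ft_force: [0.5, -0.5, -1.1]
grip_width: 0.0582
gripper_force: 33.5
```

```bash
python3 plan.py "[(.5458,-.239,.139,117,1)]"
python3 - <<'E'
from h import *
np.set_printoptions(precision=4,suppress=True)
q=env.get_image("side")
for o in env.outline_of("beaker_1",q)[:4]: 
    b=o["bbox"]; m=o["mask"];r=np.where(m.any(1))[0]
    # axis columns near the bottom and top of the mask
    mid=lambda k:np.where(m[k])[0][[0,-1]].mean()
    print(np.round(b,1),round(o["conf"],2),"foot/top px",r[0],r[-1],[mid(k) for k in(r[-1]-3,r.mean().astype(int),r[0]+8)])
for z in (.128,.172,.212,.24): print(z,proj(q,[.5455,-.239,z]))
E
```

```text
now [ 0.5455 -0.2376  0.2174] 117.06 t 25.55 w 0.05821651570961856
az 0.06 shift cm [ 0.04 -0.14  7.84]
[253.3 236.9  23.7  25.1] 0.95 foot/top px 224 249 [np.float64(254.0), np.float64(252.5), np.float64(252.5)]
[377.9 324.   36.1  18.8] 0.85 foot/top px 317 334 [np.float64(376.5), np.float64(377.0), np.float64(377.0)]
[301.9 231.6  18.8  24.1] 0.81 foot/top px 219 243 [np.float64(304.0), np.float64(303.0), np.float64(303.5)]
[378.4 340.   29.7  24.4] 0.69 foot/top px 328 354 [np.float64(376.5), np.float64(377.5), np.float64(377.0)]
0.128 [378.577  300.2902]
0.172 [379.2954 277.803 ]
0.212 [379.9742 256.5596]
0.24 [380.4645 241.2115]
```

Run:
```python
from h import *
q=env.get_image("side");p4=cv2.imread("pics/s3.png")
g=cv2.cvtColor(q["color"],cv2.COLOR_RGB2GRAY)
for r in range(236,306,4): print(r,*g[r,352:408:2])
for o in env.tip_of("beaker_1",q): print(np.round(o["pixel"],1),round(o["conf"],2))
X=env.observe()["position"]
print("expected foot px",proj(q,[X[0],X[1],X[2]-.048]))
```

```text
236 115 113 132 174 72 68 39 38 36 36 111 114 110 111 111 113 124 123 125 109 70 67 37 31 29 35 85 131
240 110 113 113 104 71 77 99 113 111 114 113 114 115 114 114 114 112 111 111 89 83 87 37 33 34 28 100 128
244 114 115 113 113 98 106 107 111 111 114 114 113 116 113 114 114 113 112 112 80 83 86 33 32 35 29 119 126
248 107 116 114 114 114 107 106 110 110 117 117 122 121 118 114 111 111 110 108 69 86 85 31 29 32 25 115 121
252 178 166 105 102 104 111 107 111 111 115 114 113 114 115 116 113 113 114 113 67 86 81 30 25 26 79 123 115
256 171 179 181 185 184 138 109 109 116 114 118 116 114 115 117 116 115 115 113 92 88 87 90 101 106 61 60 29
260 161 173 176 173 172 173 148 105 111 114 116 119 116 115 117 119 114 113 113 112 110 103 83 79 86 56 57 22
264 123 171 172 171 178 178 168 111 108 110 111 113 112 112 115 114 112 114 112 109 109 113 99 62 92 146 170 26
268 100 182 176 177 176 161 163 121 107 109 110 111 113 112 112 113 113 110 111 109 125 123 152 153 162 136 78 20
272 104 161 171 172 166 172 175 151 105 110 110 111 112 113 114 114 113 114 113 108 52 43 67 142 170 187 173 162
276 129
[... 330 characters left out ...]
57 174 174 172 169 172 178 174 175 175 162 172 150 148 222 224 224 140 115 114 112 105 74 81 85 92 111 139
292 169 158 173 185 180 184 174 174 175 174 176 178 177 169 158 162 223 224 225 214 204 203 115 82 79 193 172 102
296 166 165 153 179 182 164 147 112 111 113 113 113 114 112 115 114 113 118 146 200 224 224 90 81 82 109 112 124
300 168 171 168 154 157 106 108 113 112 114 114 114 114 113 113 112 112 109 110 109 119 209 100 83 79 196 206 204
304 170 159 159 158 159 124 115 111 112 113 123 115 114 117 114 116 113 112 110 105 103 195 85 82 83 134 164 152
[378.1 354.6] 0.94
[377.6 345.5] 0.84
[375.9 332.1] 0.62
[378.1 281.2] 0.57
[257.2 246.6] 0.56
expected foot px [379.62690478 277.90042278]
```

Call:
move_arm(
  plan=[
    [0, 0, 0, -0.06, -0.03, 2.5, -1],
    [0, 0, 0, -0.06, -0.03, 5, -1],
    [0, 0, 0, -0.06, -0.03, 7, -1],
    [0, 0, 0, -0.06, -0.03, 7.9, -1],
    [0, 0, 0, -0.06, -0.03, 8.2, -1],
  ],
)

```text
time_s: 26.25
position: [0.5468, -0.2388, 0.1368]
tool_rot: [[-0.891, -0.454, -0.001], [-0.454, 0.891, 0.0], [0.0, 0.001, -1.0]]
ft_force: [0.4, -0.1, -0.7]
grip_width: 0.0586
gripper_force: 33.5
```

Call:
move_arm(
  plan=[
    [0, 0, 0, 0, 0, 0.1, -1],
    [0, 0, 0, 0, 0, 0.2, -1],
    [0, 0, 0, 0, 0, 0.2, -1],
  ],
)

```text
time_s: 26.55
position: [0.5471, -0.2391, 0.136]
tool_rot: [[-0.891, -0.454, 0.001], [-0.454, 0.891, -0.001], [-0.001, -0.001, -1.0]]
ft_force: [-1.0, -0.2, -0.3]
grip_width: 0.0586
gripper_force: 33.5
```

Call:
move_arm(
  plan=[
    [0, 0, 0, 0.05, 0, 0.2, -1],
    [0, 0, 0, 0.05, 0, 0.2, 0.6],
    [0, 0, 0, 0.05, 0, 0.2, 1],
    [0, 0, 0, 0.05, 0, 0.2, 1],
    [0, 0, 0, 0.05, 0, 0.2, 1],
  ],
)

```text
time_s: 27.05
position: [0.5464, -0.2391, 0.1333]
tool_rot: [[-0.891, -0.454, 0.0], [-0.454, 0.891, -0.0], [-0.0, -0.0, -1.0]]
ft_force: [0.5, -0.8, -0.3]
grip_width: 0.0856
gripper_force: 0.0
```

Call:
move_arm(
  plan=[
    [0, 0, 0, 0, 0, -3, 1],
    [0, 0, 0, 0, 0, -6.5, 1],
    [0, 0, 0, 0, 0, -10, 1],
    [0, 0, 0, 0, 0, -10, 1],
    [0, 0, 0, 0, 0, -10, 1],
  ],
)

```text
time_s: 27.55
position: [0.5464, -0.2391, 0.2335]
tool_rot: [[-0.891, -0.454, 0.001], [-0.454, 0.891, -0.001], [-0.0, -0.001, -1.0]]
ft_force: [-0.5, -0.4, -0.4]
grip_width: 0.0855
gripper_force: 0.0
```

```bash
sed -i 's/.095,.160/.115,.175/;s/,.003)/,.002)/' zr.py; python3 zr.py s5 | sed 's/np.float64//g'; python3 plan.py "[(.628,-.1972,.234,117,1),(.628,-.1972,.176,117,1)]"
```

```text
[((0.115), (33.1)), ((0.117), (33.9)), ((0.119), (34.5)), ((0.121), (34.2)), ((0.123), (35.1)), ((0.125), (37.5)), ((0.127), (35.3)), ((0.129), (32.0)), ((0.131), (31.7)), ((0.133), (31.6)), ((0.135), (31.7)), ((0.137), (31.3)), ((0.139), (31.7)), ((0.141), (33.1)), ((0.143), (34.0)), ((0.145), (34.3)), ((0.147), (37.5)), ((0.149), (45.4)), ((0.151), (49.2)), ((0.153), (45.5)), ((0.155), (41.6)), ((0.157), (40.0)), ((0.159), (40.1)), ((0.161), (38.5)), ((0.163), (38.3)), ((0.165), (39.1)), ((0.167), (37.6)), ((0.169), (36.7)), ((0.171), (35.4)), ((0.173), (34.1))]
now [ 0.5461 -0.2389  0.2324] 117.0 t 27.6 w 0.08528457514907752
az 0.00 shift cm [-9.19 -0.01 -0.16]
az 0.00 shift cm [0.  0.  5.8]
```

Peak at 0.151–0.152, the fully nested height. Now the slide: pinch the grip and push it 60 mm.

Call:
move_arm(
  plan=[
    [0, 0, 0, -3, 0, 0, 1],
    [0, 0, 0, -6, 0, 0, 1],
    [0, 0, 0, -9.2, 0, 0, 1],
    [0, 0, 0, -9.2, 0, 0, 1],
    [0, 0, 0, -9.2, 0, 2, 1],
  ],
)

```text
time_s: 28.1
position: [0.6292, -0.1972, 0.2135]
tool_rot: [[-0.89, -0.455, 0.002], [-0.455, 0.89, -0.001], [-0.001, -0.002, -1.0]]
ft_force: [0.2, -0.3, -0.1]
grip_width: 0.0849
gripper_force: 0.0
```

Call:
move_arm(
  plan=[
    [0, 0, 0, 0, 0, 2, 1],
    [0, 0, 0, 0, 0, 3.7, 1],
    [0, 0, 0, 0, 0, 3.7, 1],
    [0, 0, 0, 0, 0, 3.7, 0],
    [0, 0, 0, 0, 0, 3.7, -1],
  ],
)

```text
time_s: 28.6
position: [0.6285, -0.1976, 0.1771]
tool_rot: [[-0.891, -0.454, 0.001], [-0.454, 0.891, -0.001], [-0.001, -0.001, -1.0]]
ft_force: [-0.3, 0.6, 0.3]
grip_width: 0.0589
gripper_force: 0.0
```

Call:
move_arm(
  plan=[
    [0, 0, 0, 0, 0, 0, -1],
    [0, 0, 0, 0, 0, 0, -1],
    [0, 0, 0, 0, 0, 0, -1],
    [0, 0, 0, 0, 0, 0, -1],
    [0, 0, 0, 0, 0, 0, -1],
  ],
)

```text
time_s: 29.1
position: [0.6283, -0.1971, 0.1768]
tool_rot: [[-0.891, -0.454, 0.0], [-0.454, 0.891, 0.0], [-0.0, -0.0, -1.0]]
ft_force: [-2.6, 2.2, 4.1]
grip_width: 0.0151
gripper_force: 32.8
```

Call:
move_arm(
  plan=[
    [0, 0, 0, 0.5, 0, 0, -1],
    [0, 0, 0, 1, 0, 0, -1],
    [0, 0, 0, 1.5, 0, 0, -1],
    [0, 0, 0, 2, 0, 0, -1],
    [0, 0, 0, 2, 0, 0, -1],
  ],
)

```text
time_s: 29.6
position: [0.61, -0.2065, 0.1767]
tool_rot: [[-0.891, -0.454, -0.0], [-0.454, 0.891, 0.0], [-0.0, 0.0, -1.0]]
ft_force: [-3.3, 3.0, 5.9]
grip_width: 0.0154
gripper_force: 33.0
```

Call:
move_arm(
  plan=[
    [0, 0, 0, 0.6, 0, 0, -1],
    [0, 0, 0, 1.2, 0, 0, -1],
    [0, 0, 0, 1.8, 0, 0, -1],
    [0, 0, 0, 2.4, 0, 0, -1],
    [0, 0, 0, 3, 0, 0, -1],
  ],
)

```text
time_s: 30.1
position: [0.5838, -0.2198, 0.1767]
tool_rot: [[-0.891, -0.454, 0.001], [-0.454, 0.891, 0.0], [-0.001, -0.0, -1.0]]
ft_force: [0.1, 4.4, 5.9]
grip_width: 0.0152
gripper_force: 32.9
```

Call:
move_arm(
  plan=[
    [0, 0, 0, 0.3, 0, 0, -1],
    [0, 0, 0, 0.6, 0, 0, -1],
    [0, 0, 0, 0.9, 0, 0, -1],
    [0, 0, 0, 1.1, 0, 0, -1],
    [0, 0, 0, 1.1, 0, 0, -1],
  ],
)

```text
time_s: 30.6
position: [0.5747, -0.2243, 0.1768]
tool_rot: [[-0.891, -0.454, 0.003], [-0.454, 0.891, 0.001], [-0.003, -0.0, -1.0]]
ft_force: [4.0, 6.2, 4.6]
grip_width: 0.0155
gripper_force: 32.8
```

Call:
move_arm(
  plan=[
    [0, 0, 0, 0.2, 0, 0, -1],
    [0, 0, 0, 0.3, 0, 0, -1],
    [0, 0, 0, 0.3, 0, 0, -1],
  ],
)

```text
time_s: 30.9
position: [0.5745, -0.2244, 0.1769]
tool_rot: [[-0.89, -0.455, 0.009], [-0.455, 0.89, 0.003], [-0.009, -0.002, -1.0]]
ft_force: [17.3, 12.4, 1.5]
grip_width: 0.0151
gripper_force: 32.3
```

At the end stop (the force rose to about 21 N with no travel). I'll relax, release and retreat.

Call:
move_arm(
  plan=[
    [0, 0, 0, -0.2, 0, 0, -1],
    [0, 0, 0, -0.2, 0, 0, 1],
    [0, 0, 0, -0.2, 0, 0, 1],
    [0, 0, 0, -0.2, 0, 0, 1],
    [0, 0, 0, -0.2, 0, 0, 1],
  ],
)

```text
time_s: 31.4
position: [0.5728, -0.2258, 0.176]
tool_rot: [[-0.891, -0.454, -0.0], [-0.454, 0.891, -0.0], [0.0, 0.0, -1.0]]
ft_force: [-0.7, -0.6, 0.7]
grip_width: 0.0723
gripper_force: 0.0
```

Call:
move_arm(
  plan=[
    [0, 0, 0, -0.2, 0, -2, 1],
    [0, 0, 0, -0.2, 0, -5, 1],
    [0, 0, 0, -0.2, 0, -9, 1],
    [0, 0, 0, -0.2, 0, -12, 1],
    [0, 0, 0, -0.2, 0, -12, 1],
  ],
)

```text
time_s: 31.9
position: [0.5756, -0.2253, 0.3009]
tool_rot: [[-0.891, -0.454, 0.007], [-0.454, 0.891, -0.005], [-0.004, -0.007, -1.0]]
ft_force: [-0.5, 0.9, 1.2]
grip_width: 0.0854
gripper_force: 0.0
```

Call:
move_arm(
  plan=[
    [0, 0, 0, 0, 4, 0, 1],
    [0, 0, 0, 0, 8, 0, 1],
    [0, 0, 0, 0, 12, 0, 1],
    [0, 0, 0, 0, 16, 0, 1],
    [0, 0, 0, 0, 19, 0, 1],
  ],
)

```text
time_s: 32.4
position: [0.4871, -0.0535, 0.2955]
tool_rot: [[-0.891, -0.454, -0.001], [-0.454, 0.891, 0.001], [0.001, 0.001, -1.0]]
ft_force: [0.9, 0.2, -0.2]
grip_width: 0.0857
gripper_force: 0.0
```

Call:
move_arm(
  plan=[
    [0, 0, 0, 0, 4, 0, 1],
    [0, 0, 0, 0, 8, 0, 1],
    [0, 0, 0, 0, 8, 0, 1],
    [0, 0, 0, 0, 8, 0, 1],
  ],
)

```text
time_s: 32.8
position: [0.452, 0.0162, 0.2959]
tool_rot: [[-0.89, -0.455, -0.0], [-0.455, 0.89, -0.0], [0.0, -0.0, -1.0]]
ft_force: [-1.0, -0.0, -0.0]
grip_width: 0.0851
gripper_force: 0.0
```

```bash
python3 zr.py s6 | sed 's/np.float64//g'
python3 - <<'E'
from h import *
p=env.get_image("top");q=env.get_image("side")
a=env.tip_of("lock_grip",p)[:2];b=env.tip_of("lock_grip",q)[:2]
print([(np.round(k["pixel"],1),k["conf"]) for k in a+b]);
x=np.array([.891,.454])
for k in(.057,.060):
    X=np.array([.5453,-.239])+x*(.095-k);print(k,proj(p,[*X,.192]),proj(q,[*X,.192]))
for n in("rack","tall_bottle"):print(n,[np.round(k["pixel"],1) for k in env.tip_of(n,p)[:1]+env.tip_of(n,q)[:1]])
print(env.observe()["ft_force"])
E
```

```text
[((0.115), (31.7)), ((0.117), (32.1)), ((0.119), (34.9)), ((0.121), (37.1)), ((0.123), (37.9)), ((0.125), (42.6)), ((0.127), (43.6)), ((0.129), (33.6)), ((0.131), (29.0)), ((0.133), (31.7)), ((0.135), (32.2)), ((0.137), (33.0)), ((0.139), (33.0)), ((0.141), (31.7)), ((0.143), (33.8)), ((0.145), (34.8)), ((0.147), (45.6)), ((0.149), (82.1)), ((0.151), (86.0)), ((0.153), (56.7)), ((0.155), (44.0)), ((0.157), (39.8)), ((0.159), (37.1)), ((0.161), (36.3)), ((0.163), (35.6)), ((0.165), (38.3)), ((0.167), (36.3)), ((0.169), (34.5)), ((0.171), (39.2)), ((0.173), (40.3))]
[(array([445.1, 199.9]), 0.69), (array([393.7, 262.1]), 0.87), (array([374.7, 356.5]), 0.18)]
0.057 [447.07749445 198.77469904] [393.24956821 260.97858969]
0.06 [447.78388257 200.02742897] [392.19561533 261.46361321]
rack [array([469. , 256.1]), array([347. , 391.6])]
tall_bottle [array([335. , 225.4]), array([334.4, 306.5])]
[ 0.41740124  0.09443795 -0.17455204]
```

The slide is shut and the stack is home with its rim at 0.15. I'll hand it in.

```bash
python3 -c "
from rig import env
print(env.close_job())"
```

```text
the job is handed in; nothing more can be done
None
```

I nested the three white beakers in the stand's beaker and pushed the lock slide to its end stop. I handed the job in at about 33 s; no verdict came back. The last camera measurements put the stack's rim at about 0.151 m, its fully nested height, and the slide's grip at the shut position to within about 2 mm.

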